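# Reset the tripped microscope lamp supply

### The arm

A 7-joint arm with a two-finger parallel gripper is mounted at the origin on the work surface. World frame = base frame: x ahead of the robot, y to its left, z up, the work surface at z = 0. Lengths are in m, angles in rad, forces in N, time in s.
With the tool pointing down it reaches from about 0.4 to 0.85 m from the base axis. Payload 4.5 kg.
Tool frame: the origin (TCP) lies at the very end of the fingers, on their centre line; the grasp point (between the pads) lies 19 mm behind it; z points along the fingers, x is the direction in which the jaws open and shut, and the axes are right-handed (so a half turn about z gives the same grasp; the last joint's range is limited). The gripper opens to 85 mm and grips with 20 to 120 N. Pads are 22 mm wide; open, the fingers measure 114 mm over their backs; the gripper's body (76 mm by 85 mm) begins 54 mm behind the grasp point. The pads swing forward as they close: fully open they stand 13 mm farther back than shut.
Start: joints at [1.234, 0.689, -0.195, 1.565, 0.157, 0.902, -0.215], TCP at [0.227, -0.583, 0.231] pointing down, gripper open.
Joint ranges: [-3.01, 3.01], [-0.46, 2.08], [-1.47, 1.51], [0.13, 2.56], [-1, 4.14], [0.04, 2.09], [-2.66, 2.66]. Speed limits (rad/s): [2.57, 2.57, 3.14, 3.14, 3.14, 3.14, 3.14].

### API

Orientations are given as a 3x3 rotation matrix whose columns are the frame's x, y, z axes.
In Python, from plant import ctrl, eyes, finish_job gives the robot as it stands.
- The arm moves only by the shell command python3 -m pendant 'ROWS' [OPENING] [FORCE]. ROWS is JSON, a list of rows, each an object of numbers: "tx", "ty", "tz": the shift along the tool's x, y, z in mm; "yaw": the turn about the tool's z in rad. In form: [{"tx": .., "ty": .., "tz": .., "yaw": ..}, ...]. A call has 1 to 8 rows; each row is the pose to reach, as a shift and turn from the pose measured when the call began, along the tool's axes at that moment; what a row does not reach only later rows make up. A row lasts 1/10 s, in which the tool goes at most 50 mm and 8.59 degrees, less where a joint would pass 70% of its speed; a pose out of reach is approached as far as the arm can. A call with a gripper value outside its range is refused whole. OPENING is the finger opening in mm, from 0 to 85.4, set as the call begins (- or left out, the last holds). The fingers move at their own pace and stop on an object; FORCE is the grip in N (left out, the last holds). Time passes only in rows, so rows that repeat a pose let the fingers close. It gives the time, the measured TCP pose, the force and the opening at its end, in the units of the state.
- ctrl.observe(): the state, without advancing time (a new reading comes with each control period).
- eyes.grab_frame(name): name is "scene" or "top" or "wrist"; returns (picture, depth): 384x512x3 uint8, red, green, blue; 384x512 float32, m along the optical axis (not along the pixel's ray), 0 where there is no reading.
- eyes.calibration(name): a dict with "K" (3x3 intrinsics, pixels), "k1" (the pictures are not rectified: a ray, as slopes to the right and down, at radius r is drawn at 1 + k1 r^2 times it, then the intrinsics apply), "R" (3x3) and "t" (3): a world point X has camera coordinates R X + t. Camera axes: x right, y down, z forward; pixel columns grow to the right and rows downward; lengths in m; the calibration is good to about 2 mm. A picture is of the moment at which its call begins: read the wrist's pose just before it. calibration takes no time and is no camera call; for the wrist camera it gives the pose at the moment of the call.
- finish_job(): hands the job in, once; it reports no verdict.
The state is a dict: "clock": time; "qpos": joint angles; "qd": joint speeds; "tau": joint torques, N m; "tool_pos": TCP position; "ee_rot": TCP orientation; "contact_force": force on the tool from outside, world axes, zero at the start; "ft_torque": the same for the moment, N m; "grip_width": finger opening in m.
Only numpy, scipy, OpenCV 4.12 (cv2) and the standard library are available. Lean on these libraries where they do the work, as an engineer would, in place of code of your own. Each camera call takes 0.05 s, during which the arm holds its last target. There are 200 camera calls.

### The job

The microscope's lamp supply has tripped. With a fingertip, push the yellow ridge so that the black shutter on top of the supply slides fully open, reach down into the square well it uncovers and press the sunken orange reset key fully home and let it spring back, then push the shutter fully closed again. Only push and press: do not pinch the ridge, leave the green standby key alone, and leave the jar and dish on the supply and everything else on the table where they are, neither lifted nor knocked.

Things in the scene. Friction and masses are not known exactly. Their poses are not given: they have to be found in the camera images.
- supply: lamp supply, a grey fixed case 220 (its x) by 270 (its y) by 70 mm high. Origin: centre of its underside, on the table; z up. Its black front panel faces its -x. In its top, centred at local (0, -60) mm, is a square well 46 by 46 mm (sides along the case's x and y), floor 35 mm below the top, holding the orange reset key. Two thin guides beside the shutter (at local x = +-35 mm, 7 mm high) are only seen.
- well_mouth (a point): centre of the well's mouth, level with the case's top (70 mm above the table); axes as the supply's
- reset_key_top (a point): centre of the top face of the orange reset key, a round key 28 mm across in the middle of the well; its top is 25 mm below the case's top. Hidden under the shutter while that is closed.
- reset_key (a joint): how far the reset key is pressed down, m: 0 up, 0.006 fully home. Sprung: 2 N to start, 5 N fully home; springs back when released.
- shutter (a joint): how far the shutter is open, m: 0 closed (centred over the well), 0.065 fully open (well wholly clear), with hard stops at both. A black plate 60 by 60 by 4 mm, its top 5 mm above the case's top, sliding along the supply's y; it opens towards the supply's +y. Friction about 1.5 N; it stays where it is left. It may start a little ajar.
- ridge_center (a point): centre of the yellow ridge that stands on the shutter, 40 mm (supply's x) by 16 mm (supply's y, the sliding direction) by 22 mm high, from 75 to 97 mm above the table; this point is 86 mm above the table, 20 mm to the supply's +y from the shutter plate's centre; it moves with the shutter. Push its -y face to open, its +y face to close.
- standby_key (a joint): how far the green standby key is pressed down, m: 0 up, 0.006 fully down; not to be pressed
- standby_key_top (a point): centre of the top of the green standby key, 26 mm across, standing 10 mm above the case's top in a black ring at local (-70, 95) mm of the supply; 80 mm above the table
- jar_center (a point): centre of a small glass jar with a white lid, 34 mm across and 50 mm high, standing loose on the supply's top near its local (75, 95) mm corner
- dish_center (a point): centre of a lidded clear specimen dish, 56 mm across and 14 mm high, lying loose on the supply's top near its local (-75, -95) mm corner
- magnifier_center (a point): middle of a green hand magnifier lying on the table, about 190 mm long, lens frame 102 mm across, 12 mm high
- tub_center (a point): centre of a round white tub, 156 mm across the rim and 62 mm high, with a grey spoon standing out of it
- tweezers_center (a point): middle of steel tweezers lying on the table, 120 mm long, 6 mm high
- bottle_center (a point): centre of a bottle with a blue cap, 48 mm across and 110 mm high

How it is judged:
On the way, in this order (a step that is already met when the one before it is completed fails the run):
1. the shutter is pushed fully open (at least 58 of its 65 mm) (value of joint shutter above 0.058 m), for 0.1 s.
2. the orange reset key is pressed home (at least 4.5 of its 6 mm), with the shutter still open (value of joint reset_key above 0.0045 m and value of joint shutter above 0.05 m), for 0.1 s.
3. the key has sprung back and the shutter is pushed closed again (within 4 mm) (value of joint shutter below 0.004 m and value of joint reset_key below 0.001 m), for 0.2 s.
At the end, for the whole second after the job is handed in: The shutter is closed to within 4 mm, the reset key is up again (within 1 mm), the standby key is up, the jar and dish are within 15 mm and the magnifier, tub, tweezers and bottle within 20 mm of where they began (all of step 3 and value of joint standby_key below 0.001 m and distance of each of jar_center, dish_center from where it was at the start of the episode below 0.015 m and distance of each of magnifier_center, tub_center, tweezers_center, bottle_center from where it was at the start of the episode below 0.02 m); the robot touches nothing.
It fails at once if the green standby key is pressed (more than 3 mm) (value of joint standby_key above 0.003 m).
It fails at once if the ridge is pinched: the fingers press on both of its faces (both 8 mm halves of its thickness) at once (more than 1 N each) (contact force between the fingers and shutter_c1 above 1 N and contact force between the fingers and shutter_c2 above 1 N).
It fails at once if the jar or the dish is moved or lifted by more than 15 mm, or another loose thing by more than 20 mm (distance of any of jar_center, dish_center from where it was at the start of the episode above 0.015 m or distance of any of magnifier_center, tub_center, tweezers_center, bottle_center from where it was at the start of the episode above 0.02 m).
It fails at once if the jar or the bottle is tipped by more than 0.4 rad (angle between any of jar_center, bottle_center's own z axis and vertical above 0.4 rad).
It also fails if it takes over 58 s, if anything falls off the work surface, if the arm or the gripper's body presses on something with over 40 N, if the wrist force passes 120 N, or if a joint passes its speed limit or range.

## Working session

There is one attempt and no reset: what is moved stays moved. The work goes in short steps, Python scripts to look and compute and a shell command to move; the robot and the scene stay as the last step left them, time stands still between calls to the robot, and variables do not carry over. Pictures are saved under pics/ and viewed, about 8 in all and at most 12, crops included, and the job is handed in when it is done.

```bash
mkdir -p pics; ls
python3 - <<'E'
from plant import ctrl, eyes
import cv2, numpy as np
s=ctrl.observe(); print(s['clock'],s['tool_pos'],np.round(s['ee_rot'],3).tolist(),s['grip_width'],s['contact_force'])
for n in ('scene','top'):
    p,d=eyes.grab_frame(n); np.savez(f'{n}0.npz',p=p,d=d,**eyes.calibration(n)); cv2.imwrite(f'pics/{n}0.png',p[:,:,::-1])
    c=eyes.calibration(n); print(n,c['K'].tolist(),c['k1'],np.round(c['R'],3).tolist(),c['t'])
E
```

```text
pics
0.0 [ 0.22616522 -0.58194126  0.23048031] [[0.362, -0.932, -0.001], [-0.932, -0.362, 0.002], [-0.002, 0.0, -1.0]] 0.08537268742547667 [0.05963738 0.87120519 0.51055557]
scene [[361.7275776064393, 0.0, 258.7791645063973], [0.0, 361.7275776064393, 187.3782890148762], [0.0, 0.0, 1.0]] 0.012368447242341794 [[-0.089, 0.996, 0.008], [0.7, 0.069, -0.711], [-0.709, -0.058, -0.703]] [ 0.00897931 -0.31047     1.36283758]
top [[457.60207743428, 0.0, 251.91198203765538], [0.0, 457.60207743428, 185.65094809415027], [0.0, 0.0, 1.0]] -0.020061457024383618 [[-0.11, -0.994, 0.0], [-0.968, 0.107, -0.226], [0.225, -0.025, -0.974]] [0.06917152 0.53928736 1.28232194]
```

View pics/top0.png

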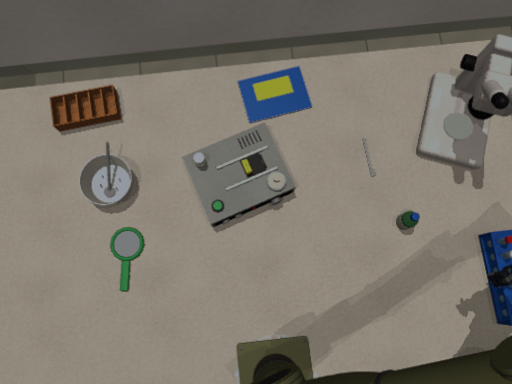

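View pics/scene0.png

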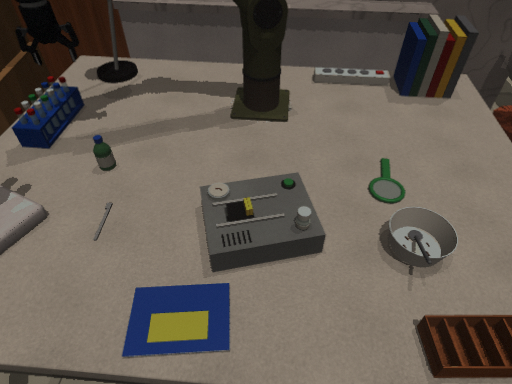

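The top view shows the case centred near (240,175), with the black shutter at (255,165) and the yellow ridge at (247,167). The green key is at (218,206), the jar at (199,158) and the dish at (276,181). The scene view agrees with this layout. Next I'll measure the pose.

```bash
cat > h.py <<'E'
import numpy as np, cv2
def ray(c,uv):
    K,k1=c['K'],float(c['k1']); uv=np.atleast_2d(uv).astype(float)
    d=(uv-K[:2,2])/K[[0,1],[0,1]]; s=d.copy()
    for _ in range(10): s=d/(1+k1*(s**2).sum(1,keepdims=True))
    v=np.c_[s,np.ones(len(s))]; R=c['R']
    return -R.T@c['t'], v@R
def onplane(c,uv,z):
    o,v=ray(c,uv); return o+v*((z-o[2])/v[:,2:])
def cloud(c,d):
    h,w=d.shape; u,v=np.meshgrid(np.arange(w),np.arange(h))
    o,r=ray(c,np.c_[u.ravel(),v.ravel()]); return (o+r*d.reshape(-1,1)).reshape(h,w,3)
def hsv(p): return cv2.cvtColor(p,cv2.COLOR_RGB2HSV)
def blob(m,roi):
    x0,y0,x1,y1=roi; q=np.zeros(m.shape,np.uint8); q[y0:y1,x0:x1]=m[y0:y1,x0:x1]
    n,l,st,ce=cv2.connectedComponentsWithStats(q)
    i=1+np.argmax(st[1:,4]); return ce[i],st[i],l==i
E
python3 - <<'E'
from h import *
for n,roi in (('top',(175,115,305,235)),('scene',(190,165,330,275))):
    c=np.load(f'{n}0.npz'); p,d=c['p'],c['d']; P=cloud(c,d); H=hsv(p)
    m=(P[...,2]>.06)&(P[...,2]<.078)&(d>0)
    ce,st,l=blob(m,roi)
    z=np.median(P[l][:,2]); q=P[l][:,:2].astype(np.float32)
    r=cv2.minAreaRect(q*1000); print(n,'topz',z,'rect',r)
    cs=cv2.findContours(l.astype(np.uint8),0,2)[0]; k=max(cs,key=cv2.contourArea)[:,0]
    print(' contour rect',cv2.minAreaRect((onplane(c,k,.07)[:,:2]*1000).astype(np.float32)))
    for nm,mk,zz in (('green',(H[...,0]>45)&(H[...,0]<85)&(H[...,1]>120),.08),('yellow',(H[...,0]>20)&(H[...,0]<35)&(H[...,1]>130)&(H[...,2]>90),.097)):
        ce,st,l=blob(mk,roi); print(' ',nm,ce,st,onplane(c,ce,zz).round(4),'depth med',np.median(P[l],0).round(4))
E
```

```text
top topz 0.06979475329577078 rect ((589.7498168945312, 46.45013427734375), (225.86813354492188, 270.70489501953125), 17.496366500854492)
 contour rect ((587.5674438476562, 46.183868408203125), (224.51528930664062, 269.85369873046875), 17.5494327545166)
  green [217.29850746 205.47761194] [213 201   9  10  67] [[0.4923 0.1149 0.08  ]] depth med [0.4921 0.1146 0.0793]
  yellow [246.19767442 165.60465116] [241 159  11  14  86] [[0.5964 0.0201 0.097 ]] depth med [0.5971 0.0198 0.0954]
scene topz 0.07067439578242463 rect ((586.7677612304688, 41.59645080566406), (223.7784881591797, 270.5240783691406), 17.397287368774414)
 contour rect ((590.4413452148438, 42.77113342285156), (228.86109924316406, 270.0389099121094), 17.577274322509766)
  green [287.85416667 181.58333333] [284 179   9   6  48] [[0.4924 0.1112 0.08  ]] depth med [0.4927 0.1114 0.0801]
  yellow [247.65   203.4125] [244 197   9  13  80] [[0.596  0.0167 0.097 ]] depth med [0.5958 0.0165 0.0975]
```

```bash
cat > w.py <<'E'
import sys, numpy as np
from plant import ctrl
# supply pose estimate
C=np.array([float(v) for v in open('pose.txt').read().split()])
def report(*g):
    s=ctrl.observe(); R=np.array(s['ee_rot']); p=np.array(s['tool_pos'])
    a=C[2]; S=np.array([[np.cos(a),-np.sin(a),0],[np.sin(a),np.cos(a),0],[0,0,1]])
    o=np.array([C[0],C[1],0]); L=S.T@(p-o)*1000
    print('t',round(s['clock'],2),'local mm',L.round(1),'F',np.round(s['contact_force'],1),'w',round(s['grip_width'],4))
    x=-S[:,1]; yaw=np.arctan2(x@R[:,1],x@R[:,0]); print('yaw to align tool x with -y:',yaw.round(4),'tilt',R[2].round(4))
    if g:
        d=R.T@(o+S@(np.array(g)/1000)-p)*1000; print('to',g,'-> tx,ty,tz',d.round(1))
if __name__=='__main__': report(*[float(v) for v in sys.argv[1:]])
E
echo "0.5885 0.0447 0.3060" > pose.txt
python3 -m pendant '[{"tx":-28,"ty":-40,"tz":0,"yaw":0.01},{"tx":-56,"ty":-80,"tz":0,"yaw":0.02},{"tx":-84,"ty":-120,"tz":0,"yaw":0.03},{"tx":-112,"ty":-160,"tz":0,"yaw":0.04},{"tx":-140,"ty":-200,"tz":0,"yaw":0.05},{"tx":-168,"ty":-240,"tz":0,"yaw":0.06},{"tx":-196,"ty":-280,"tz":0,"yaw":0.06},{"tx":-224,"ty":-320,"tz":0,"yaw":0.06}]' 0 20
python3 w.py 0 -62 200
```

```text
clock: 0.9
tool_pos: [0.4439, -0.2554, 0.2307]
ee_rot: [[0.306, -0.952, -0.001], [-0.952, -0.306, 0.002], [-0.002, 0.001, -1.0]]
contact_force: [0.4, 0.5, 0.2]
grip_width: -0.0002
t 0.9 local mm [-228.3 -242.6  230.7] F [0.4 0.5 0.2] w -0.0002
yaw to align tool x with -y: 0.0048 tilt [-1.9e-03  6.0e-04 -1.0e+00]
to (0.0, -62.0, 200.0) -> tx,ty,tz [-179.5 -229.2   30.9]
```

```bash
python3 -m pendant '[{"tx":-30,"ty":-38,"tz":0},{"tx":-60,"ty":-76,"tz":0},{"tx":-90,"ty":-114,"tz":5},{"tx":-120,"ty":-152,"tz":10},{"tx":-150,"ty":-190,"tz":20},{"tx":-180,"ty":-229,"tz":31,"yaw":0.005},{"tx":-180,"ty":-229,"tz":31,"yaw":0.005}]'
python3 - <<'E'
from plant import ctrl, eyes
from h import *
import w
w.report(0,-62,100)
c=eyes.calibration('wrist'); p,d=eyes.grab_frame('wrist'); np.savez('wrist1.npz',p=p,d=d,**c)
cv2.imwrite('pics/wrist1.png',p[:,:,::-1]); H=hsv(p)
print(c['R'].round(3).tolist())
a=w.C[2]; S=np.array([[np.cos(a),-np.sin(a)],[np.sin(a),np.cos(a)]])
P=cloud(c,d)
for nm,mk,zz in (('green',(H[...,0]>45)&(H[...,0]<85)&(H[...,1]>120),.08),('yellow',(H[...,0]>20)&(H[...,0]<35)&(H[...,1]>130)&(H[...,2]>90),.097)):
    ce,st,l=blob(mk,(0,0,512,384))
    print(nm,ce,st,'local plane',((onplane(c,ce,zz)[0,:2]-w.C[:2])@S*1000).round(1))
    q=P[l&(abs(P[...,2]-zz)<.004)]
    L=(q[:,:2]-w.C[:2])@S*1000
    print(len(q),np.median(q[:,2]),'range',np.percentile(L,[2,98],axis=0).round(1).tolist())
E
```

```text
t 0.9 local mm [-228.3 -242.6  230.7] F [0.4 0.5 0.2] w -0.0002
yaw to align tool x with -y: 0.0048 tilt [-1.9e-03  6.0e-04 -1.0e+00]
to (0, -62, 100) -> tx,ty,tz [-179.3 -229.2  130.9]
[[0.306, -0.952, -0.002], [-0.905, -0.291, 0.309], [-0.295, -0.093, -0.951]]invalid input
Traceback (most recent call last):
  File "h.py", line 17, in blob
    i=1+np.argmax(st[1:,4]); return ce[i],st[i],l==i
        ~~~~~~~~~^^^^^^^^^^
ValueError: attempt to get argmax of an empty sequence
```

View pics/wrist1.png

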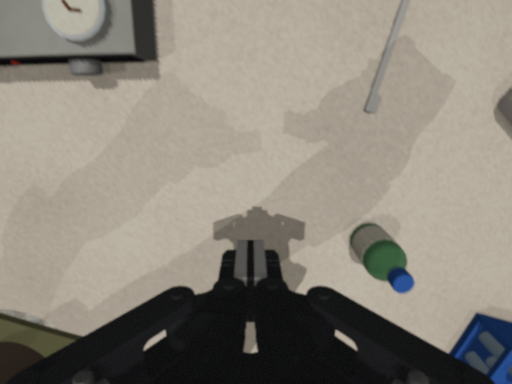

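The move was refused because every row needs all four keys. The picture shows the fingertips at (250,265), the dish on the case corner at (73,12) and the bottle at (385,255). I'll retry with full rows.

```bash
python3 -m pendant '[{"tx":-30,"ty":-38,"tz":0,"yaw":0},{"tx":-60,"ty":-76,"tz":0,"yaw":0},{"tx":-90,"ty":-114,"tz":5,"yaw":0},{"tx":-120,"ty":-152,"tz":10,"yaw":0},{"tx":-150,"ty":-190,"tz":20,"yaw":0},{"tx":-180,"ty":-229,"tz":31,"yaw":0.005},{"tx":-180,"ty":-229,"tz":31,"yaw":0.005}]'
cat > look.py <<'E'
import sys
from plant import ctrl, eyes
from h import *
import w
def look(n,name='wrist'):
    w.report()
    c=eyes.calibration(name); p,d=eyes.grab_frame(name); np.savez(f'{n}.npz',p=p,d=d,**c)
    cv2.imwrite(f'pics/{n}.png',p[:,:,::-1]); H=hsv(p)
    a=w.C[2]; S=np.array([[np.cos(a),-np.sin(a)],[np.sin(a),np.cos(a)]])
    P=cloud(c,d)
    for nm,mk,zz in (('green',(H[...,0]>45)&(H[...,0]<85)&(H[...,1]>120),.08),('yellow',(H[...,0]>20)&(H[...,0]<35)&(H[...,1]>130)&(H[...,2]>90),.097),('orange',(H[...,0]>5)&(H[...,0]<18)&(H[...,1]>170)&(H[...,2]>90),.045)):
        if mk.sum()<20: print(nm,'none'); continue
        ce,st,l=blob(mk,(0,0,512,384))
        print(nm,ce.round(),st[4],'local plane',((onplane(c,ce,zz)[0,:2]-w.C[:2])@S*1000).round(1))
        q=P[l&(abs(P[...,2]-zz)<.004)]
        if len(q):
            L=(q[:,:2]-w.C[:2])@S*1000
            print('  ',len(q),np.median(q[:,2]).round(4),'local range',np.percentile(L,[2,98],axis=0).round(1).tolist())
if __name__=='__main__': look(*sys.argv[1:])
E
python3 look.py wrist2
```

```text
clock: 1.65
tool_pos: [0.6123, 0.0075, 0.2012]
ee_rot: [[0.324, -0.946, 0.005], [-0.946, -0.324, 0.014], [-0.012, -0.009, -1.0]]
contact_force: [-0.7, 0.7, -0.2]
grip_width: -0.0001
t 1.65 local mm [ 11.4 -42.7 201.2] F [-0.7  0.7 -0.2] w -0.0001
yaw to align tool x with -y: 0.0238 tilt [-0.012  -0.0093 -0.9999]
green [115. 263.] 532 local plane [-67.5  90.6]
   452 0.0788 local range [[-81.1, 81.3], [-58.5, 103.8]]
yellow [238. 199.] 392 local plane [  8.4 -31.5]
   256 0.0957 local range [[-19.2, -36.8], [19.1, -23.7]]
orange none
```

View pics/wrist2.png

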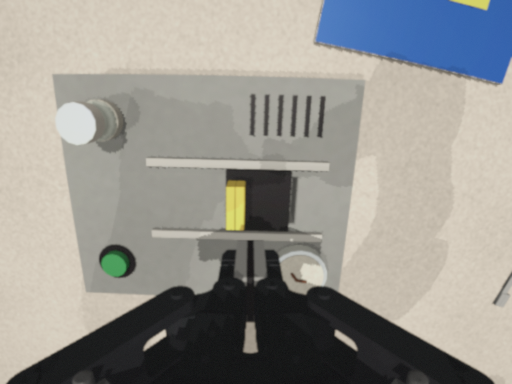

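The wrist view shows the closed fingertips near (250,262). The ridge is at (236,205) on the black plate (228–290, 170–230), the dish at (300,268), the green key at (115,263) and the jar at (90,122). The shutter is about 12 mm ajar. Next I'll settle the arm and line up at local (0,-66).

```bash
python3 w.py 0 -66 130
```

```text
t 1.7 local mm [ 10.  -44.7 201.3] F [1.1 0.4 0.3] w 0.0001
yaw to align tool x with -y: 0.0221 tilt [-0.0104 -0.0078 -0.9999]
to (0.0, -66.0, 130.0) -> tx,ty,tz [21.8 11.  71. ]
```

```bash
python3 -m pendant '[{"tx":10,"ty":5,"tz":0,"yaw":0.01},{"tx":21.5,"ty":10.5,"tz":10,"yaw":0.022},{"tx":21.5,"ty":10.5,"tz":30,"yaw":0.022},{"tx":21.5,"ty":10.5,"tz":55,"yaw":0.022},{"tx":21.5,"ty":10.5,"tz":70,"yaw":0.022},{"tx":21.5,"ty":10.5,"tz":70,"yaw":0.022},{"tx":21.5,"ty":10.5,"tz":70,"yaw":0.022}]' >/dev/null; python3 w.py 0 -66 85
```

```text
t 2.4 local mm [ -0.9 -68.2 131.1] F [0.1 0.2 0.3] w -0.0002
yaw to align tool x with -y: -0.0034 tilt [-0.0096 -0.0065 -0.9999]
to (0.0, -66.0, 85.0) -> tx,ty,tz [-1.8 -0.6 46.1]
```

```bash
python3 -m pendant '[{"tx":0,"ty":-0.6,"tz":15,"yaw":0},{"tx":0,"ty":-0.6,"tz":30,"yaw":0},{"tx":0,"ty":-0.6,"tz":42,"yaw":0},{"tx":0,"ty":-0.6,"tz":46,"yaw":0},{"tx":0,"ty":-0.6,"tz":46,"yaw":0},{"tx":0,"ty":-0.6,"tz":46,"yaw":0}]' >/dev/null; python3 w.py 0 3 85
```

```text
t 3.0 local mm [  0.3 -67.7  85.2] F [ 0.3 -0.6  0.5] w -0.0002
yaw to align tool x with -y: -0.0032 tilt [-0.0095 -0.0069 -0.9999]
to (0.0, 3.0, 85.0) -> tx,ty,tz [-70.7   0.5   0.8]
```

```bash
python3 -m pendant '[{"tx":-8,"ty":0,"tz":0,"yaw":0},{"tx":-16,"ty":0,"tz":0,"yaw":0},{"tx":-24,"ty":0,"tz":0,"yaw":0},{"tx":-32,"ty":0,"tz":0,"yaw":0},{"tx":-40,"ty":0,"tz":0,"yaw":0},{"tx":-48,"ty":0.5,"tz":0.5,"yaw":0},{"tx":-54,"ty":0.5,"tz":0.5,"yaw":0},{"tx":-60,"ty":0.5,"tz":0.5,"yaw":0}]'; python3 w.py 0 3 85
```

```text
clock: 3.8
tool_pos: [0.591, 0.0379, 0.0854]
ee_rot: [[0.298, -0.954, 0.005], [-0.954, -0.298, 0.011], [-0.009, -0.008, -1.0]]
contact_force: [1.7, -1.2, 1.4]
grip_width: 0.0002
t 3.8 local mm [ 0.3 -7.2 85.4] F [ 1.7 -1.2  1.4] w 0.0002
yaw to align tool x with -y: -0.0031 tilt [-0.0093 -0.0077 -0.9999]
to (0.0, 3.0, 85.0) -> tx,ty,tz [-10.2   0.4   0.5]
```

```bash
python3 -m pendant '[{"tx":-3,"ty":0,"tz":0,"yaw":0},{"tx":-6,"ty":0,"tz":0,"yaw":0},{"tx":-8,"ty":0,"tz":0,"yaw":0},{"tx":-8,"ty":0,"tz":0,"yaw":0}]'|grep force; python3 look.py wrist3
```

```text
contact_force: [0.2, -0.0, 0.4]
t 4.2 local mm [ 0.2  1.2 85.4] F [ 0.2 -0.   0.4] w 0.0001
yaw to align tool x with -y: -0.0028 tilt [-0.0097 -0.0072 -0.9999]
green none
yellow [207. 251.] 2380 local plane [ 9.3 21.7]
   1808 0.096 local range [[-13.3, 14.8], [18.9, 29.7]]
orange [328. 217.] 130 local plane [  6.1 -48.7]
   62 0.0428 local range [[-6.0, -55.2], [11.1, -47.4]]
```

View pics/wrist3.png

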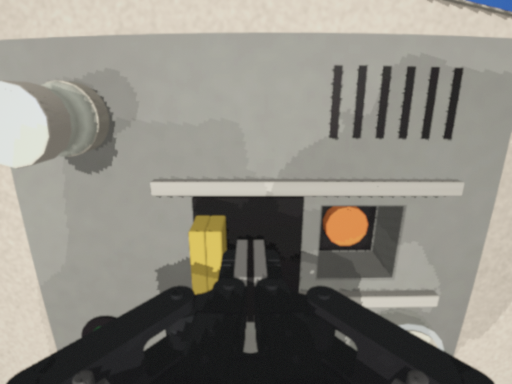

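The well is uncovered at (360,240), with the orange key at (346,226). The plate's edge is at 303, about 9 mm from the well. No stop has been felt yet, so I'll push further until the force rises.

```bash
python3 -m pendant '[{"tx":-2,"ty":0,"tz":0,"yaw":0},{"tx":-4,"ty":0,"tz":0,"yaw":0},{"tx":-4,"ty":0,"tz":0,"yaw":0}]'|grep force; python3 w.py; python3 -m pendant '[{"tx":-2,"ty":0,"tz":0,"yaw":0},{"tx":-3,"ty":0,"tz":0,"yaw":0},{"tx":-3,"ty":0,"tz":0,"yaw":0}]'|grep force; python3 w.py
```

```text
contact_force: [1.6, -4.7, -0.8]
t 4.55 local mm [-0.3  2.6 85.3] F [ 1.6 -4.7 -0.8] w 0.0005
yaw to align tool x with -y: -0.0049 tilt [-0.0067 -0.0067 -1.    ]
contact_force: [3.3, -6.7, -0.4]
t 4.85 local mm [-0.3  2.6 85.4] F [ 3.3 -6.7 -0.4] w -0.0002
yaw to align tool x with -y: -0.007 tilt [-0.0032 -0.0072 -1.    ]
```

Hard stop at 7 N, at the predicted position, so the shutter is fully open. Now I'll back off, lift and re-measure the key.

```bash
python3 -m pendant '[{"tx":6,"ty":0,"tz":0,"yaw":0},{"tx":10,"ty":0,"tz":-10,"yaw":0},{"tx":10,"ty":0,"tz":-40,"yaw":0},{"tx":15,"ty":0,"tz":-70,"yaw":0.007},{"tx":30,"ty":15,"tz":-90,"yaw":0.007},{"tx":40,"ty":25,"tz":-90,"yaw":0.007},{"tx":40,"ty":25,"tz":-90,"yaw":0.007},{"tx":40,"ty":25,"tz":-90,"yaw":0.007}]'|grep force; sed -i 's/H\[...,0\]>5)&(H\[...,0\]<18)&(H\[...,1\]>170)/H[...,0]>3)\&(H[...,0]<19)\&(H[...,1]>140)/' look.py; python3 look.py wrist4
```

```text
contact_force: [0.3, -0.1, -0.1]
t 5.65 local mm [-26.7 -36.6 174.4] F [ 0.3 -0.1 -0.1] w -0.0002
yaw to align tool x with -y: -0.014 tilt [-0.0047 -0.0057 -1.    ]
green [105. 246.] 694 local plane [-68.2  90.6]
   607 0.0789 local range [[-81.7, 81.2], [-58.5, 104.0]]
yellow [177. 168.] 613 local plane [ 3.4 16.7]
   296 0.0956 local range [[-20.9, 15.1], [18.9, 26.9]]
orange [277. 158.] 813 local plane [ -0.2 -61.1]
   725 0.0441 local range [[-12.9, -73.4], [11.7, -48.3]]
```

View pics/wrist4.png

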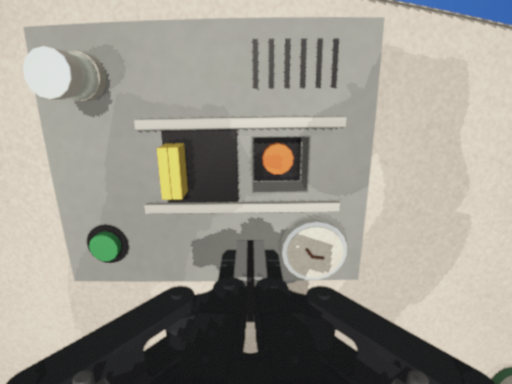

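The shutter is open. The orange key at (277,158) measures as local (-0.3,-61) at z 44 mm, against an expected (0,-60) at 45 mm. Moving over it.

```bash
python3 w.py 0 -60.5 110
```

```text
t 5.7 local mm [-26.3 -36.1 174.2] F [0.7 0.1 0. ] w 0.0
yaw to align tool x with -y: -0.0129 tilt [-0.0049 -0.0058 -1.    ]
to (0.0, -60.5, 110.0) -> tx,ty,tz [ 24.3 -26.2  64.2]
```

```bash
python3 -m pendant '[{"tx":12,"ty":-13,"tz":10,"yaw":-0.012},{"tx":24,"ty":-26,"tz":25,"yaw":-0.012},{"tx":24,"ty":-26,"tz":45,"yaw":-0.012},{"tx":24,"ty":-26,"tz":60,"yaw":-0.012},{"tx":24,"ty":-26,"tz":64,"yaw":-0.012},{"tx":24,"ty":-26,"tz":64,"yaw":-0.012},{"tx":24,"ty":-26,"tz":64,"yaw":-0.012}]'|grep force;  python3 w.py 0 -60.5 48
```

```text
contact_force: [-0.2, 0.1, 0.5]
t 6.4 local mm [  0.3 -59.7 110.5] F [-0.2  0.1  0.5] w 0.0
yaw to align tool x with -y: -0.0003 tilt [-0.0051 -0.0066 -1.    ]
to (0.0, -60.5, 48.0) -> tx,ty,tz [ 1.2  0.7 62.5]
```

```bash
python3 -m pendant '[{"tx":1,"ty":0.5,"tz":15,"yaw":0},{"tx":1,"ty":0.5,"tz":30,"yaw":0},{"tx":1,"ty":0.5,"tz":42,"yaw":0},{"tx":1,"ty":0.5,"tz":52,"yaw":0},{"tx":1,"ty":0.5,"tz":60,"yaw":0},{"tx":1,"ty":0.5,"tz":62,"yaw":0},{"tx":1,"ty":0.5,"tz":62,"yaw":0}]'|grep force;  python3 w.py 0 -60.5 39
```

```text
contact_force: [-0.2, 0.9, -0.1]
t 7.1 local mm [  0.1 -60.3  48.2] F [-0.2  0.9 -0.1] w -0.0001
yaw to align tool x with -y: -0.0002 tilt [-0.0052 -0.0061 -1.    ]
to (0.0, -60.5, 39.0) -> tx,ty,tz [0.3 0.2 9.2]
```

```bash
python3 -m pendant '[{"tx":0,"ty":0,"tz":3,"yaw":0},{"tx":0,"ty":0,"tz":6,"yaw":0},{"tx":0,"ty":0,"tz":9,"yaw":0},{"tx":0,"ty":0,"tz":9,"yaw":0},{"tx":0,"ty":0,"tz":9,"yaw":0}]'|grep force;  python3 w.py;python3 -m pendant '[{"tx":0,"ty":0,"tz":1,"yaw":0},{"tx":0,"ty":0,"tz":2,"yaw":0},{"tx":0,"ty":0,"tz":2,"yaw":0},{"tx":0,"ty":0,"tz":2,"yaw":0}]'|grep force;  python3 w.py
```

```text
contact_force: [0.7, 0.2, 3.6]
t 7.6 local mm [  0.8 -60.5  39.6] F [0.7 0.2 3.6] w 0.0003
yaw to align tool x with -y: -0.0004 tilt [-0.0047 -0.0075 -1.    ]
contact_force: [-2.3, -0.3, 13.1]
t 8.0 local mm [  0.8 -60.5  39. ] F [-2.3 -0.3 13.1] w 0.0001
yaw to align tool x with -y: -0.0004 tilt [-0.0045 -0.0078 -1.    ]
```

The reading is 13 N at z = 39.0 mm, so the key is fully home. Now straight up, then over to the +y side of the ridge.

```bash
python3 -m pendant '[{"tx":0,"ty":0,"tz":-8,"yaw":0},{"tx":0,"ty":0,"tz":-25,"yaw":0},{"tx":0,"ty":0,"tz":-50,"yaw":0},{"tx":0,"ty":0,"tz":-80,"yaw":0},{"tx":0,"ty":0,"tz":-105,"yaw":0},{"tx":0,"ty":0,"tz":-105,"yaw":0},{"tx":0,"ty":0,"tz":-105,"yaw":0}]'|grep force;  python3 look.py wrist5; python3 w.py 0 63 144
```

```text
contact_force: [-0.1, 0.5, -0.6]
t 8.7 local mm [ -0.4 -60.9 144. ] F [-0.1  0.5 -0.6] w -0.0002
yaw to align tool x with -y: -0.0003 tilt [-0.0046 -0.0075 -1.    ]
green [ 64. 289.] 791 local plane [-66.8  89.4]
   642 0.0789 local range [[-80.8, 81.4], [-58.7, 103.9]]
yellow [136. 211.] 1044 local plane [ 6.6 15.3]
   401 0.0956 local range [[-19.0, 15.4], [19.0, 28.0]]
orange [251. 197.] 945 local plane [  0.5 -61.4]
   822 0.044 local range [[-12.7, -73.9], [11.9, -49.7]]
t 8.75 local mm [ -0.9 -60.7 143.2] F [0.  0.9 0.7] w 0.0001
yaw to align tool x with -y: -0.0003 tilt [-0.0051 -0.0059 -1.    ]
to (0.0, 63.0, 144.0) -> tx,ty,tz [-123.7   -0.9   -0.2]
```

```bash
python3 -m pendant '[{"tx":-20,"ty":0,"tz":0,"yaw":0},{"tx":-50,"ty":0,"tz":0,"yaw":0},{"tx":-80,"ty":-1,"tz":0,"yaw":0},{"tx":-108,"ty":-1,"tz":0,"yaw":0},{"tx":-123,"ty":-1,"tz":0,"yaw":0},{"tx":-123,"ty":-1,"tz":0,"yaw":0},{"tx":-123,"ty":-1,"tz":0,"yaw":0}]'|grep force;  python3 look.py wrist6; python3 w.py 0 63 86
```

```text
contact_force: [0.4, -0.9, -0.2]
t 9.45 local mm [ -0.3  60.8 143.2] F [ 0.4 -0.9 -0.2] w -0.0001
yaw to align tool x with -y: -0.0013 tilt [-0.0036 -0.0045 -1.    ]
green [205. 285.] 288 local plane [-60.7  96.3]
   192 0.0788 local range [[-68.7, 89.9], [-58.3, 104.6]]
yellow [304. 212.] 1473 local plane [ 6.3 25.3]
   1060 0.0959 local range [[-19.2, 16.2], [18.8, 31.8]]
orange [396. 197.] 862 local plane [  0.5 -61.1]
   768 0.0441 local range [[-13.4, -73.2], [12.1, -50.5]]
t 9.5 local mm [ -0.2  60.  143.4] F [-0.2  0.1 -0.3] w -0.0
yaw to align tool x with -y: -0.0026 tilt [-0.0033 -0.0051 -1.    ]
to (0.0, 63.0, 86.0) -> tx,ty,tz [-2.9  0.1 57.4]
```

View pics/wrist6.png

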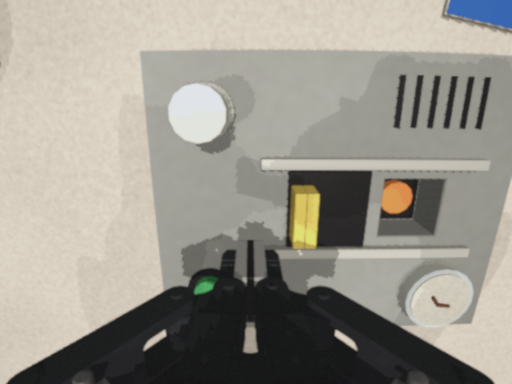

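The view shows the ridge at (304,216), the key at (396,197), and the jar and dish standing undisturbed. The fingertips are on the +y side of the ridge with about 13 mm to spare. Descending.

```bash
python3 -m pendant '[{"tx":-2,"ty":0,"tz":12,"yaw":0},{"tx":-2,"ty":0,"tz":26,"yaw":0},{"tx":-2,"ty":0,"tz":40,"yaw":0},{"tx":-2,"ty":0,"tz":52,"yaw":0},{"tx":-2,"ty":0,"tz":57.5,"yaw":0},{"tx":-2,"ty":0,"tz":57.5,"yaw":0},{"tx":-2,"ty":0,"tz":57.5,"yaw":0}]'|grep force; python3 w.py 0 -17.5 85.5
```

```text
contact_force: [-0.0, -0.0, -0.0]
t 10.2 local mm [ 0.3 62.2 85.9] F [-0. -0. -0.] w 0.0
yaw to align tool x with -y: -0.0026 tilt [-0.0033 -0.0053 -1.    ]
to (0.0, -17.5, 85.5) -> tx,ty,tz [79.7  0.1  0.2]
```

```bash
python3 -m pendant '[{"tx":8,"ty":0,"tz":0,"yaw":0},{"tx":16,"ty":0,"tz":0,"yaw":0},{"tx":24,"ty":0,"tz":0,"yaw":0},{"tx":32,"ty":0,"tz":0,"yaw":0},{"tx":40,"ty":0,"tz":0,"yaw":0},{"tx":48,"ty":0,"tz":0,"yaw":0},{"tx":56,"ty":0,"tz":0,"yaw":0},{"tx":63,"ty":0,"tz":0,"yaw":0}]'|grep force; python3 w.py 0 -17.5 85.5
```

```text
contact_force: [0.4, 2.0, 2.9]
t 11.0 local mm [ 0.4 -1.7 85.9] F [0.4 2.  2.9] w 0.0005
yaw to align tool x with -y: -0.0029 tilt [-0.0031 -0.006  -1.    ]
to (0.0, -17.5, 85.5) -> tx,ty,tz [15.8  0.4  0.3]
```

```bash
python3 -m pendant '[{"tx":5,"ty":0,"tz":0,"yaw":0},{"tx":9,"ty":0,"tz":0,"yaw":0},{"tx":13,"ty":0,"tz":0,"yaw":0},{"tx":16,"ty":0,"tz":0,"yaw":0},{"tx":16,"ty":0,"tz":0,"yaw":0}]'|grep force; python3 w.py; python3 -m pendant '[{"tx":2,"ty":0,"tz":0,"yaw":0},{"tx":3,"ty":0,"tz":0,"yaw":0},{"tx":3,"ty":0,"tz":0,"yaw":0}]'|grep force; python3 w.py
```

```text
contact_force: [-0.8, 0.6, 0.3]
t 11.5 local mm [  0.2 -18.4  85.7] F [-0.8  0.6  0.3] w -0.0
yaw to align tool x with -y: -0.0034 tilt [-0.0026 -0.0057 -1.    ]
contact_force: [-1.1, 4.4, 1.1]
t 11.8 local mm [ -0.1 -20.1  85.5] F [-1.1  4.4  1.1] w -0.0003
yaw to align tool x with -y: -0.0024 tilt [-0.0041 -0.0048 -1.    ]
```

```bash
python3 -m pendant '[{"tx":2,"ty":0,"tz":0,"yaw":0},{"tx":4,"ty":0,"tz":0,"yaw":0},{"tx":4,"ty":0,"tz":0,"yaw":0}]'|grep force; python3 w.py
```

```text
contact_force: [-2.3, 8.3, 3.1]
t 12.1 local mm [ -0.2 -20.3  85.5] F [-2.3  8.3  3.1] w 0.0
yaw to align tool x with -y: 0.0002 tilt [-0.0086 -0.004  -1.    ]
```

Firm stop at 9 N. The travel between the two stops fits a full 65 mm stroke with a closed finger pair 26 mm thick. Backing off, lifting and checking.

```bash
python3 -m pendant '[{"tx":-6,"ty":0,"tz":0,"yaw":0},{"tx":-12,"ty":0,"tz":0,"yaw":0},{"tx":-12,"ty":0,"tz":-25,"yaw":0},{"tx":-12,"ty":0,"tz":-60,"yaw":0},{"tx":-12,"ty":20,"tz":-90,"yaw":0},{"tx":-12,"ty":40,"tz":-115,"yaw":0},{"tx":-12,"ty":40,"tz":-115,"yaw":0},{"tx":-12,"ty":40,"tz":-115,"yaw":0}]'|grep force; python3 look.py wrist7
python3 - <<'E'
from plant import eyes
import look
look.look('top1','top')
a=np=None
E
python3 - <<'E'
import numpy as np, cv2
a=np.load('top0.npz')['p'].astype(int); b=np.load('top1.npz')['p'].astype(int)
d=(abs(a-b).max(2)>40); print('changed px near magnifier,tub,tweezers,bottle,jar,dish,green:')
for u,v,r in ((126,250,35),(106,182,30),(369,157,20),(408,219,14),(199,158,9),(276,181,11),(218,206,8)): print((u,v),d[v-r:v+r,u-r:u+r].sum())
top=np.load('top1.npz')['p'][100:300,50:450,::-1]; w=np.load('wrist7.npz')['p'][:,:,::-1]
cv2.imwrite('pics/final.png',np.vstack([cv2.resize(w,(600,384)),cv2.resize(top,(600,216))[:216]]))
E
```

```text
contact_force: [-0.3, 0.7, -0.2]
t 12.9 local mm [-40.5 -10.2 200.7] F [-0.3  0.7 -0.2] w 0.0001
yaw to align tool x with -y: -0.001 tilt [-0.0074 -0.005  -1.    ]
green [142. 219.] 618 local plane [-69.   91.5]
   544 0.0791 local range [[-81.9, 81.5], [-59.0, 104.0]]
yellow [288. 154.] 628 local plane [ -4.8 -40.2]
   473 0.0958 local range [[-20.4, -48.8], [19.1, -33.1]]
orange none
t 12.95 local mm [-40.5  -9.7 199.9] F [ 0.1 -0.1 -0.1] w 0.0001
yaw to align tool x with -y: -0.0003 tilt [-0.0081 -0.0038 -1.    ]
green [126. 259.] 489 local plane [-107.   389.4]
yellow [273.  88.] 591 local plane [ 190.5 -196.2]
orange [ 99. 106.] 567 local plane [374.4 309.2]
   101 0.0455 local range [[332.8, 251.9], [427.1, 369.1]]
changed px near magnifier,tub,tweezers,bottle,jar,dish,green:
(126, 250) 0
(106, 182) 0
(369, 157) 0
(408, 219) 0
(199, 158) 0
(276, 181) 433
(218, 206) 0
```

View pics/final.png

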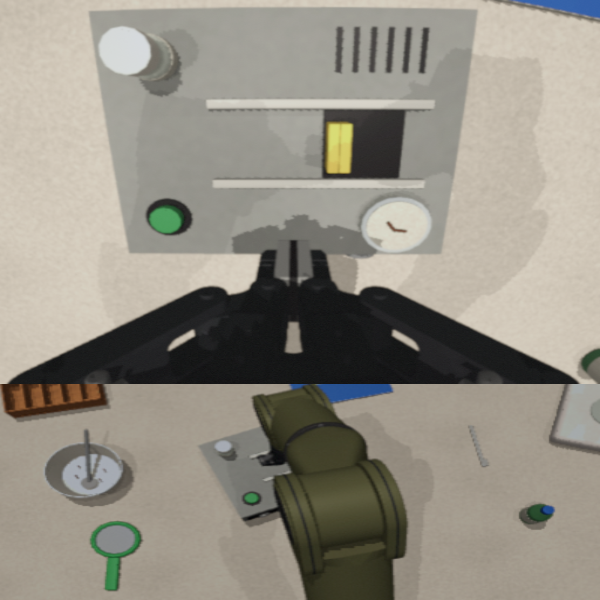

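The ridge (339,147) is back with its plate centred over the well, at local y ≈ -41 against an expected -40. The green key is up, and the dish, jar and table items are in place. In the top view the arm hides the dish, but the wrist view shows it undisturbed. Handing in.

```bash
python3 -c "
from plant import finish_job; print(finish_job())"
```

```text
the job is handed in; nothing more can be done
None
```

I opened the shutter, pressed the reset key, closed the shutter again and handed the job in at about 13 s of the 58 s allowed. The hand-in reports no verdict, so the results below are from my own checks.

- **Opening:** I pushed the ridge's -y face with closed fingers until it hit the hard stop at about 7 N. The shutter had started about 12 mm ajar.
- **Reset key:** I pressed down to z = 39.0 mm with 13 N, which is the fully-home height. The camera then showed the key back at its unpressed height.
- **Closing:** I pushed the +y face until the stop at about 9 N. The finger positions at the two stops fit a full 65 mm stroke. The last picture puts the ridge at local y ≈ -41 mm against a nominal -40 mm, which is within the pose error.
- **Surroundings:** The areas around the magnifier, tub, tweezers, bottle, jar and green key show no changed pixels between the first and last top views. The green key still measures at its full height.
- **Dish:** The arm hid the dish in the last top view, so that comparison failed for it. I judged it undisturbed by eye from the wrist pictures and did not measure it.
- **Slip along the way:** One move was refused because its rows lacked a "yaw" value. Nothing moved, and I resent it.

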